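# Clamp a model-car chassis in its bench jig

## Robot

A 6-joint arm with a two-finger parallel gripper is mounted at the origin on the work surface. World frame = base frame: x ahead of the robot, y to its left, z up, the work surface at z = 0. Lengths are in m, angles in rad, forces in N, time in s.
With the tool pointing down it reaches from about 0.3 to 0.85 m from the base axis. Payload 5.4 kg.
Tool frame: the origin (TCP) lies at the very end of the fingers, on their centre line; the grasp point (between the pads) lies 19 mm behind it; z points along the fingers, x is the direction in which the jaws open and shut, and the axes are right-handed (so a half turn about z gives the same grasp; the last joint's range is limited). The gripper opens to 85 mm and grips with 20 to 120 N. Pads are 22 mm wide; open, the fingers measure 114 mm over their backs; the gripper's body (76 mm by 85 mm) begins 54 mm behind the grasp point. The pads swing forward as they close: fully open they stand 13 mm farther back than shut.
Start: joints at [1.116, 0.158, 1.597, -0, 1.386, -0.21], TCP at [0.139, 0.558, 0.231] pointing down, gripper open.
Joint ranges: [-2.91, 2.91], [-0.94, 2.29], [0.18, 2.7], [-1.29, 4.43], [0.17, 2.64], [-3, 3]. Speed limits (rad/s): [2.57, 2.57, 3.14, 3.14, 3.14, 3.14].

## Interface

Orientations are given as a unit quaternion [x, y, z, w].
In Python, from cell import ctrl, grab_frame gives the robot as it stands. Calls block until the motion is done:
- ctrl.move_to(position, orientation): joint-space move of the TCP to a pose.
- ctrl.move_linear(position, rot=None, velocity=0.15): straight line of the TCP; rot=None keeps the orientation; velocity is the mean speed in m/s.
- ctrl.goto_joints(angles): joint-space move.
- ctrl.open_gripper() and ctrl.close(squeeze=None): open the fingers fully, or close them until they stop; squeeze is the grip in N (None keeps the last).
- ctrl.wait(seconds).
- ctrl.ik(position, orientation): joint angles nearest the present ones, or None.
- ctrl.sense(): the state.
- grab_frame(name): name is "side" or "top"; returns a dict with "pixels" (420x560x3 uint8, blue, green, red), "range_z" (420x560 float32, m along the optical axis (not along the pixel's ray), 0 where there is no reading), "intrinsics" (3x3 intrinsics, pixels), "k1" (the pictures are not rectified: a ray, as slopes to the right and down, at radius r is drawn at 1 + k1 r^2 times it, then the intrinsics apply), "R" (3x3) and "t" (3): a world point X has camera coordinates R X + t. Camera axes: x right, y down, z forward; pixel columns grow to the right and rows downward; lengths in m; the calibration is good to about 2 mm. A picture is of the moment at which its call begins.
A pose or a line that the arm cannot do raises ctrl.IKError and nothing moves.
- ctrl.close_job(): hands the job in, once; it reports no verdict.
The state is a dict: "time_s": time; "joint_positions": joint angles; "qd": joint speeds; "joint_torque": joint torques, N m; "position": TCP position; "tcp_rot": TCP orientation; "force": force on the tool from outside, world axes, zero at the start; "torque": the same for the moment, N m; "width": finger opening in m.
Only numpy, scipy, OpenCV 4.12 (cv2) and the standard library are available. Lean on these libraries where they do the work, as an engineer would, in place of code of your own. Each camera call takes 0.05 s, during which the arm holds its last target. There are 200 camera calls.

## Task

With the fingertips, slide the bare model-car chassis along its rails until its front edge is fully against the jig's stop bar. Then push the toggle clamp's lever outwards and down, past its dead point, until it snaps into lock and its pad holds the chassis down. Do not lift the chassis out of the rails, and leave the paper roll, spray bottle, wheel and battery where they stand.

Things in the scene. Friction and masses are not known exactly. Their poses are not given: they have to be found in the camera images.
- jig: Fixed aluminium bed, x -155 to +105, y -70 to +130 mm about its origin, 12 mm thick; origin on the bench. The chassis is slid along its +x. Steel rails 8 mm wide and 8 mm high on the bed along x, from x -135 to +65, inner faces at y +-47 mm.
- jig_stop (a point): Middle of the stop face, 16 mm above the bench, at x = +85 mm in the jig's frame: the chassis nose must come here. The steel stop bar is 15 x 110 mm, its top 34 mm above the bench.
- chassis: Loose model-car chassis, 0.3 to 0.6 kg: black plate 170 x 90 x 8 mm flat on the bed between the rails, nose 12 to 40 mm short of the stop. Origin: centre of its underside; x points to the nose, parallel to the jig's. Upright aluminium motor mount (60 wide, 8 thick, 38 mm high) flush with the tail, motor ahead of it; black tower 70 wide, 34 high, 66 mm ahead of the origin.
- chassis_tail (a point): The point to push, along the jig's +x: middle of the chassis' flat, upright rear face (60 mm wide, reaching 18 mm above this point and 20 mm below it, where the bed begins). The chassis slides with 2 to 8 N.
- chassis_nose (a point): Middle of the chassis' front edge, 85 mm ahead of its origin, 4 mm above its underside; it meets the stop.
- clamp: Steel toggle clamp fixed on the bed beside the +y rail, 0 to 40 mm in x and 95 mm in y from the jig's origin. Origin: underside of its 50 x 50 mm foot, on the bed; axes as the jig's; side plates 49 mm high. Its holding arm stands raised over the chassis, leaning to -y, up to 140 mm above the bench; it comes down by itself as the lever goes over.
- clamp_pad: Sprung rubber foot of the holding arm, 18 mm across, 13 mm high, origin at the centre of its lower face. Raised at the start; when the clamp is locked it presses down on the chassis plate near the middle with about 3 to 6 N.
- clamp_lever (a joint): Lever angle, rad: 0 open (lever upright, 80 degrees above level), growing as it swings to the jig's +y and down about an axis along the jig's x; 1.30 locked (5 degrees above level, pointing to +y). Elevation = 1.396 minus this. Dead point about 0.75: before it a spring drives the lever back to 0, beyond it snaps it to 1.30. About 8 N at the grip starts it, less later.
- lever_pivot (a point): Pivot of the lever, on the clamp 12 mm to +y of the clamp's origin and 40 mm above its foot.
- lever_grip (a point): Middle of the lever's black round rubber grip, 115 mm from the pivot. The grip is 22 mm thick and covers 74 to 156 mm from the pivot; push its inner side (-y, later the top). Moves with the lever: about 165 mm above the bench when open, 63 mm when locked.
- paper_roll: Loose roll of white paper standing on end, 100 mm across, 120 mm high; origin at its base. Bystander.
- spray_bottle: Loose white bottle with yellow trigger head, 64 mm across, 174 mm high; origin at its base. Bystander.
- wheel: Loose model-car wheel lying flat, black tyre 62 mm across, 26 mm high; origin at its underside. Bystander.
- battery: Loose battery pack 47 x 97 x 25 mm lying flat; origin at its underside. Bystander.
Mind the look-alikes: they are no part of the job. What is shaped like the chassis but blue or brown is not meant.

How it is judged:
On the way, in this order (a step that is already met when the one before it is completed fails the run):
1. the chassis is against the stop, within 3 mm, while the clamp is still open (x of chassis_nose in the frame of jig above 0.082 m and z of chassis in the frame of jig below 0.015 m and angle between chassis's own z axis and vertical below 0.06 rad and value of joint clamp_lever below 0.4 rad), for 0.2 s.
2. the clamp lever has snapped into lock and its pad presses on the chassis (value of joint clamp_lever above 1.2 rad and contact force between clamp_pad and chassis above 2 N), for 0.2 s.
At the end, for the whole second after the job is handed in: The chassis lies flat in the rails with its nose within 3 mm of the stop, the clamp lever is locked (joint above 1.2 rad) and the pad presses on the chassis with more than 2 N, all at rest (all of step 2 and x of chassis_nose in the frame of jig above 0.082 m and z of chassis in the frame of jig below 0.015 m and angle between chassis's own z axis and vertical below 0.06 rad and linear speed of chassis below 0.02 m/s); the robot touches nothing.
It fails at once if the chassis is lifted or tipped out of the rails (z of chassis in the frame of jig above 0.022 m or angle between chassis's own z axis and vertical above 0.15 rad).
It fails at once if the clamp is shut before the chassis is against the stop (value of joint clamp_lever above 0.9 rad and x of chassis_nose in the frame of jig below 0.08 m).
It fails at once if the paper roll, spray bottle, wheel or battery is lifted or moved by more than 30 mm (distance of any of paper_roll, spray_bottle, wheel, battery from where it was at the start of the episode above 0.03 m).
It also fails if it takes over 51 s, if anything falls off the work surface, if the arm or the gripper's body presses on something with over 40 N, if the wrist force passes 120 N, or if a joint passes its speed limit or range.

## Working session

There is one attempt and no reset: what is moved stays moved. The work goes in short steps, each a Python script; the robot and the scene stay as the last script left them, time stands still between calls to the robot, and variables do not carry over. Pictures are saved under pics/ and viewed, about 8 in all and at most 12, crops included, and the job is handed in when it is done.

```bash
mkdir -p pics; ls
cat > h.py <<'E'
import numpy as np, cv2
from cell import ctrl, grab_frame
def world(f,uv,z=None):
    """pixels -> world points, by depth (z=None) or on plane of height z"""
    uv=np.atleast_2d(np.asarray(uv,float)); K=f["intrinsics"]
    d=cv2.undistortPoints(uv[:,None],np.asarray(K,float),np.array([f["k1"],0,0,0,0.]))[:,0]
    r=np.c_[d,np.ones(len(d))]; R=np.asarray(f["R"]);t=np.asarray(f["t"]).ravel()
    c=-R.T@t; w=r@R
    if z is None:
        i=uv.round().astype(int); s=f["range_z"][i[:,1],i[:,0]]
    else: s=(z-c[2])/w[:,2]
    return c+w*s[:,None]
E
python3 - <<'E'
from h import *
import pickle
for n in("top","side"):
    f=grab_frame(n); pickle.dump(f,open(n+".pkl","wb")); cv2.imwrite(f"pics/{n}0.png",f["pixels"])
    print(n,f["k1"],f["intrinsics"],-np.array(f["R"]).T@f["t"])
print(ctrl.sense())
E
```

```text
pics
top 0.03916607090671002 [[452.73228702   0.         282.46068582]
 [  0.         452.73228702 206.43476213]
 [  0.           0.           1.        ]] [0.4400395  0.04346769 1.34899773]
side -0.02574621117585241 [[404.17823688   0.         285.05011238]
 [  0.         404.17823688 207.6876769 ]
 [  0.           0.           1.        ]] [ 0.486202   -0.7143222   0.56970842]
{'time_s': 0.1, 'joint_positions': array([ 1.11590541e+00,  1.58960831e-01,  1.59812416e+00, -2.73348440e-05,
        1.38617886e+00, -2.10064598e-01]), 'qd': array([ 0.00103108, -0.00122332, -0.00192394,  0.00082516, -0.00075364,
       -0.00036463]), 'joint_torque': array([-2.74161596e-05, -3.96990860e+01, -3.32336462e+01, -2.16297344e-04,
        4.18073309e-03,  9.47440185e-06]), 'position': array([0.13913873, 0.55735377, 0.23042056]), 'tcp_rot': array([ 7.88156733e-01,  6.15474017e-01, -7.45466664e-04,  3.77729668e-04]), 'force': array([-0.33375246, -0.20379944,  0.02347331]), 'torque': array([-0.01696935,  0.01743481, -0.00273044]), 'width': 0.0855849032446958}
```

View pics/top0.png

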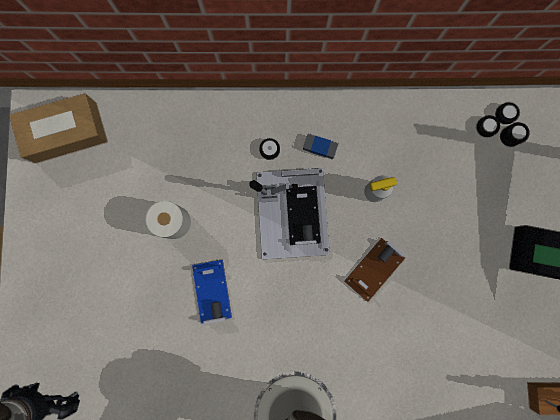

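View pics/side0.png

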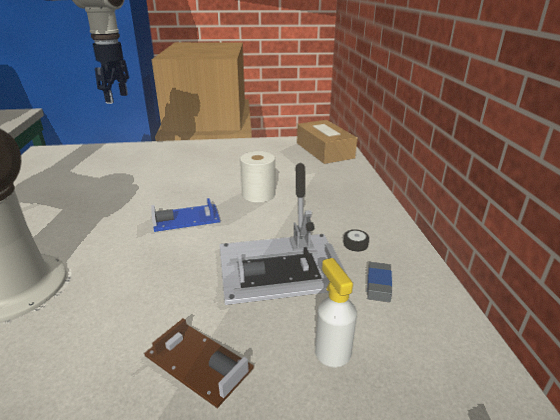

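Candidates for the chassis are black (305,215), blue (211,291) and brown (375,270) in the top view. Only the black one is in the jig, so I choose that. The paper roll is at (164,219), the bottle at (383,188), the wheel at (269,148) and the battery at (320,146). I'll check with a close crop.

Run:
```python
from h import *
import pickle
f=pickle.load(open("top.pkl","rb")); p=f["pixels"]
c=cv2.resize(p[155:275,235:345],None,fx=5,fy=5,interpolation=cv2.INTER_CUBIC)
cv2.imwrite("pics/crop1.png",c)
K=f["intrinsics"]
# bed mask by depth height and brightness
v,u=np.mgrid[155:275,235:345]; uv=np.c_[u.ravel(),v.ravel()]
W=world(f,uv).reshape(120,110,3); z=W[...,2]; g=p[155:275,235:345].max(2)
print(np.round(z[5:115:6,::6]*1000).astype(int))
pickle.dump(W,open("W.pkl","wb"))
for n,(a,b) in dict(blue=(211,291),brown=(375,270),roll=(164,219),bottle=(383,183),wheel=(269,148),batt=(320,146)).items(): print(n,world(f,(a,b))[0].round(3))
```

```text
[[  2  -6   0   3   2   0  -5   0  -4   3   2  -2   8   0  -2  -5   5   2
   -4]
 [  3   2  -1   1  -1   0  -2   1  -1  -2   5   3  -1   4  -1  -1   2   1
    2]
 [ -2   2  -2   1  12  12  14  17  31  34  36  34  31  36  15  -1  -1  -3
   -3]
 [  0  -2  -2  -2  14  10  10  13  14   8  11  12  17  13  10   2   2  -4
    3]
 [ -6   2   4 204 177  14  12  11  14  16 115  13  16  11  11   0   1  -1
    4]
 [ -4   0   3   3 148  72  52  88  97  22  26  18  46  46  18   3   5  -3
    1]
 [  2   1  -2   5  16  65  53  20  20  19  27  32  24  20  22  -3  -4   2
    0]
 [  0   3   0   0  13  20  17  14  15  21  22  24  21  17  23  14  -3   0
   -2]
 [ -2  -3  -4  -1  16   9  11  15  14  22  20  23  21  19  20   8   2  -1
   -2]
 [ -3  -2  -2   1  12  11  13  16  12  22  19  21  19  22  20  12  -3   3
   -3]
 [  4   6   4  -1  10  15  10  14  16  25  20  21  19  18  14  14   3   0
    3]
 [ -2   1   0  -4  -2   9  12   7   8  12  20  22  53  21  12  12   3   3
    1]
 [ -4   2  -4   6  -2  10   9  14   9  23  21  21  50  24  17  13   0   3
   -3]
 [ -1   4  -2  -6   0  14   9  13  15  15  19  24  52  18  17  10   0  -1
    1]
 [ -3  -1   0  -1  -2  13  17   9  15   8  45  18  13  13  17  15  -2   5
    4]
 [ -1   4   1  -2   0  12  14  13  14  17  11  13   9  13   9  18  -2  -3
   -2]
 [  4   0  -3  -1   0   7  14  13  13  19  12  14   3   3   2  -3   0   0
    3]
 [  0   4   2   1  -2   2   3  -1  -5   1   3  -1   4  -1   3  -5   2   0
   -2]
 [  7  -2   6   2   1  -4   1   1  -1   2   1  -2  -1  -2  -2   1   1   0
    3]]
blue [0.344 0.239 0.006]
brown [ 0.401 -0.241  0.008]
roll [0.545 0.352 0.119]
bottle [ 0.633 -0.234  0.172]
wheel [0.761 0.069 0.036]
batt [ 0.769 -0.084  0.026]
```

View pics/crop1.png

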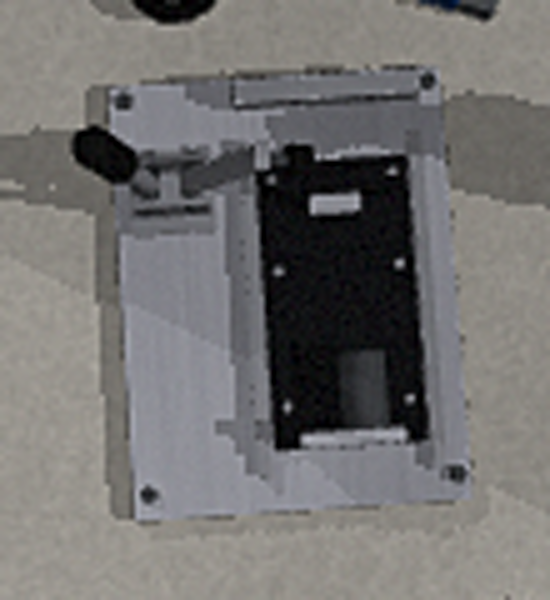

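The crop shows the black chassis in the jig. Its plate corners are at about crop (258,172), (408,155), (428,438) and (277,450), the tail mount is at (355,438), and the stop bar is at the top with its face at about y=100. The black grip is at (105,155). Next I'll do the pose fit.

Run:
```python
from h import *
import pickle
f=pickle.load(open("top.pkl","rb"))
px=lambda a:np.array([235,155])+(np.array(a,float)+.5)/5-.5
def fit(m,w):
    m=np.array(m,float)/1000; mc=m.mean(0); wc=w.mean(0); H=(m-mc).T@(w-wc); th=np.arctan2(H[0,1]-H[1,0],H.trace())
    R=np.array([[np.cos(th),-np.sin(th)],[np.sin(th),np.cos(th)]]); o=wc-R@mc
    print("origin",o.round(4),"yaw",th.round(4),"res mm",((m@R.T+o-w)*1000).round(1).tolist()); return o,R,th
w=world(f,px([(106,88),(440,68),(470,492),(135,518)]),.012)[:,:2]
o,R,th=fit([(105,130),(105,-70),(-155,-70),(-155,130)],w)
w=world(f,px([(258,172),(408,155),(428,438),(277,450)]),.020)[:,:2]
oc,Rc,tc=fit([(85,45),(85,-45),(-85,-45),(-85,45)],w)
print("chassis in jig",R.T@(oc-o))
for n,a,z in(("stopfaceTop",[(236,107),(418,92)],.034),("mount top",[(300,444),(408,438)],.058)):
    print(n,((world(f,px(a),z)[:,:2]-o)@R).round(4).tolist())
# grip: dark points, high
W=pickle.load(open("W.pkl","rb")); P=W.reshape(-1,3)[(W[...,2]>.11).ravel()]
J=np.c_[(P[:,:2]-o)@R,P[:,2]]; g=J[(J[:,1]>.09)]
print("high +y pts",len(g),np.median(g,0).round(4),g.min(0).round(3),g.max(0).round(3))
# side cam: foot/lever
f=pickle.load(open("side.pkl","rb")); p=f["pixels"]
v,u=np.mgrid[155:260,270:330]; uv=np.c_[u.ravel(),v.ravel()]; P=world(f,uv)
J=np.c_[(P[:,:2]-o)@R,P[:,2]]; k=(abs(J[:,0])<.1)&(J[:,1]>.03)&(J[:,1]<.2)&(J[:,2]>.075)
for lo in np.arange(.07,.24,.02):
    q=J[k&(J[:,2]>lo)&(J[:,2]<lo+.02)]
    if len(q): print(round(lo,2),len(q),np.median(q,0).round(4), q[:,0].min().round(3),q[:,0].max().round(3),q[:,1].min().round(3),q[:,1].max().round(3))
np.save("jig.npy",[*o,th])
```

```text
origin [ 0.5986 -0.0275] yaw 0.0609 res mm [[2.0, -0.1], [3.0, 0.7], [-3.3, -1.7], [-1.6, 1.1]]
origin [ 0.5628 -0.0311] yaw 0.0647 res mm [[3.7, 1.0], [-0.2, 0.4], [-2.1, -1.4], [-1.4, -0.1]]
chassis in jig [-0.03593899 -0.00147278]
stopfaceTop [[0.0825, 0.0537], [0.0843, -0.054]]
mount top [[-0.1181, 0.031], [-0.1189, -0.0306]]
high +y pts 105 [0.0341 0.1256 0.1969] [0.026 0.111 0.114] [0.047 0.143 0.208]
0.07 48 [0.0381 0.1071 0.0828] 0.033 0.046 0.059 0.113
0.09 63 [0.0381 0.1089 0.1006] 0.033 0.046 0.049 0.116
0.11 103 [0.0387 0.049  0.1185] 0.033 0.047 0.032 0.122
0.13 94 [0.0393 0.1137 0.1385] 0.029 0.05 0.038 0.122
0.15 86 [0.0392 0.1179 0.1596] 0.03 0.051 0.112 0.125
0.17 87 [0.0384 0.1212 0.1801] 0.03 0.051 0.116 0.13
0.19 74 [0.0382 0.1243 0.1984] 0.03 0.051 0.119 0.137
```

Jig, mount and lever agree with the description to about 2 mm. The nose is about 35 mm short of the stop, the clamp is at jig x of about 0.038, and the grip is at y 0.12, z 0.16. Now I'll push the chassis.

```bash
cat >> h.py <<'E'
from scipy.spatial.transform import Rotation as Ro
ox,oy,th=np.load("jig.npy")
def P(x,y,z): return [ox+np.cos(th)*x-np.sin(th)*y, oy+np.sin(th)*x+np.cos(th)*y, z]
def jx(): 
    s=ctrl.sense(); d=np.array(s["position"][:2])-[ox,oy]; c,n=np.cos(th),np.sin(th)
    F=s["force"]; return np.array([c*d[0]+n*d[1],-n*d[0]+c*d[1],s["position"][2]]), np.array([c*F[0]+n*F[1],-n*F[0]+c*F[1],F[2]]), s["time_s"]
def down(a): # tool down, tool x at angle a from jig x
    a+=th; x=np.array([np.cos(a),np.sin(a),0]); z=np.array([0,0,-1.]); return Ro.from_matrix(np.c_[x,np.cross(z,x),z]).as_quat()
E
python3 - <<'E'
from h import *
np.set_printoptions(precision=4,suppress=True)
q=down(np.pi/2)
ctrl.close(); ctrl.move_to(P(-.165,0,.25),q); ctrl.move_linear(P(-.165,0,.026),velocity=.15); print(*jx())
_,F0,_=jx()
ctrl.move_linear(P(-.108,0,.026),velocity=.05); print(*jx())
x=-.108
while x<-.084:
    x+=.0015; ctrl.move_linear(P(x,0,.026),velocity=.03); p,F,t=jx(); print(x,p,F-F0,t)
    if F[0]-F0[0]<-16: break
f=grab_frame("top"); cv2.imwrite("pics/crop2.png",cv2.resize(f["pixels"][155:275,235:345],None,fx=5,fy=5,interpolation=cv2.INTER_CUBIC))
E
```

```text
[-0.1643 -0.0003  0.0267] [ 0.1309 -0.3331  0.6242] 4.875
[-0.1079  0.      0.026 ] [-1.5332  0.0161 -0.8822] 6.1667
-0.1065 [-0.1066 -0.      0.026 ] [-3.3352 -0.1946 -0.5382] 6.4167
-0.105 [-0.1049 -0.      0.026 ] [-3.7003  0.5869 -0.2521] 6.6667
-0.1035 [-0.1033 -0.      0.0261] [-3.4901  0.551  -0.3009] 6.9167
-0.102 [-0.1018 -0.      0.026 ] [-3.1233  0.012  -0.3723] 7.1667
-0.10049999999999999 [-0.1003  0.      0.026 ] [-2.8877  0.2233 -0.5773] 7.4167
-0.09899999999999999 [-0.0988  0.      0.026 ] [-2.4263  0.6589 -1.5228] 7.6667
-0.09749999999999999 [-0.0973 -0.      0.026 ] [-2.2824 -0.2917 -0.4649] 7.9167
-0.09599999999999999 [-0.0966  0.0001  0.0259] [-5.9344  0.8432  1.4577] 8.1667
-0.09449999999999999 [-0.0966  0.0001  0.0258] [-11.3443  -0.6843   7.872 ] 8.4167
-0.09299999999999999 [-0.0967  0.0003  0.0255] [-15.9723  -0.8113  10.16  ] 8.6667
-0.09149999999999998 [-0.0967  0.0004  0.0252] [-23.0669  -1.7756  16.0077] 8.9167
```

View pics/crop2.png

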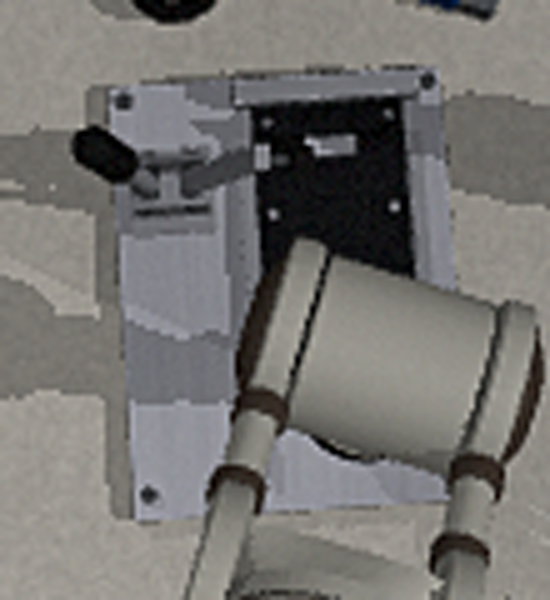

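The picture shows the plate's front edge at the stop bar (crop y of about 103), with the clamp still open. TCP movement stalled at -0.0966 with the force rising, where -0.096 was expected, so the chassis is seated. Next is the lever.

Run:
```python
from h import *
np.set_printoptions(precision=4,suppress=True)
ctrl.move_linear(P(-.12,0,.027),velocity=.08); ctrl.move_linear(P(-.14,0,.29),velocity=.25)
CX=.038
cands=[down(a) for a in(0,np.pi)]
q=min(cands,key=lambda q:np.abs(np.array(ctrl.ik(P(CX,.075,.27),q) if ctrl.ik(P(CX,.075,.27),q) is not None else [9]*6)-ctrl.sense()["joint_positions"]).max())
ctrl.move_to(P(CX,.075,.27),q)
def tcp(e,r=.112,push=0):
    e=np.radians(e); g=.011-push
    return P(CX,.107+r*np.cos(e)-g*np.sin(e)-.011,.052+r*np.sin(e)+g*np.cos(e))
z0=tcp(80)[2]
ctrl.move_linear(P(CX,.078,z0),velocity=.15); p,F0,t=jx(); print(p,F0,t)
for e in (80,72,64,56,48,42,36,30,25):
    ctrl.move_linear(tcp(e),velocity=.08); p,F,t=jx(); print(e,p,F-F0,t)
    if np.linalg.norm(F-F0)>30: print("stop");break
for n in("side",):
    f=grab_frame(n); cv2.imwrite("pics/side2.png",cv2.resize(f["pixels"][140:310,200:400],None,fx=3,fy=3,interpolation=cv2.INTER_CUBIC))
```

```text
[0.0388 0.0778 0.1655] [-0.245   0.3847 -0.1876] 13.125
80 [0.038  0.1054 0.1644] [ 0.4765  0.4508 -0.5042] 13.6083
72 [0.0381 0.1185 0.1623] [-1.695  -8.0439  2.673 ] 13.9583
64 [0.0383 0.1342 0.158 ] [ 0.0086 -5.3261  3.8498] 14.3083
56 [0.0384 0.1493 0.1515] [ 0.2115 -3.5895  3.8769] 14.6583
48 [0.0378 0.1631 0.1424] [-1.305  -0.7077  3.1132] 15.0083
42 [0.0372 0.1726 0.1339] [ 0.1309 -0.697  -0.3102] 15.3083
36 [0.0374 0.1807 0.1257] [ 0.9578 -0.3574  0.7339] 15.6083
30 [0.0374 0.1879 0.1167] [ 0.7139 -0.8     0.732 ] 15.9083
25 [0.0375 0.1931 0.1085] [0.3093 0.0954 0.1604] 16.1833
```

View pics/side2.png

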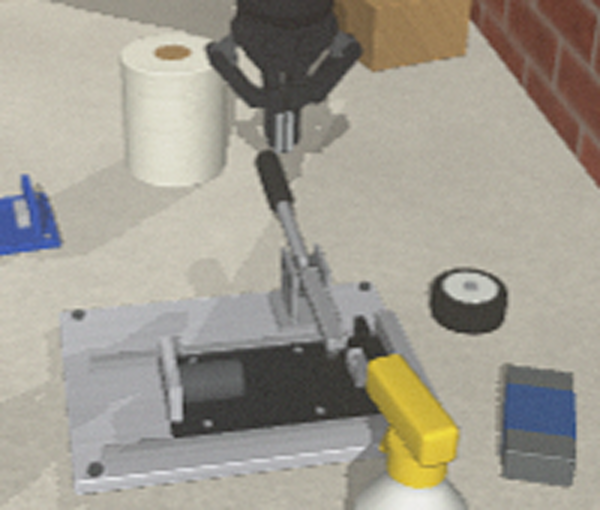

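The side view shows the lever over, with the grip at (273,180) and the arm lying down with its pad at (357,365) on the plate. The contact force vanished after 45°, which fits a snap into lock. I'll retreat and verify.

Run:
```python
from h import *
np.set_printoptions(precision=4,suppress=True)
p,_,_=jx()
ctrl.move_linear(P(.038,.19,.30),velocity=.25)
ctrl.goto_joints([1.116,.158,1.597,0,1.386,-.21]); ctrl.wait(.3)
f=grab_frame("top"); cv2.imwrite("pics/crop3.png",cv2.resize(f["pixels"][135:275,225:345],None,fx=4,fy=4,interpolation=cv2.INTER_CUBIC))
v,u=np.mgrid[150:270,230:345]; W=world(f,np.c_[u.ravel(),v.ravel()])
J=np.c_[(W[:,:2]-[ox,oy])@np.array([[np.cos(th),-np.sin(th)],[np.sin(th),np.cos(th)]]),W[:,2]]
k=(abs(J[:,0]-.038)<.012)
for lo in np.arange(-.02,.28,.02):
    q=J[k&(J[:,1]>lo)&(J[:,1]<lo+.02)]; print(round(lo,2),len(q),np.percentile(q[:,2],[50,90]))
for n,(a,b) in dict(roll=(164,219),bottle=(383,183),wheel=(269,148),batt=(320,146)).items(): print(n,world(f,(a,b))[0].round(3))
px=lambda a:np.array([235,155])+(np.array(a,float)+.5)/5-.5
print(jx())
```

```text
-0.02 49 [0.0211 0.0574]
0.0 56 [0.0546 0.059 ]
0.02 56 [0.0551 0.0605]
0.04 58 [0.0555 0.0597]
0.06 60 [0.0558 0.0601]
0.08 54 [0.0521 0.0606]
0.1 57 [0.0559 0.0613]
0.12 57 [0.0531 0.0616]
0.14 57 [0.0527 0.0627]
0.16 61 [0.0049 0.0652]
0.18 71 [0.0675 0.0725]
0.2 29 [0.0576 0.0721]Traceback (most recent call last):
  File "<stdin>", line 11, in <module>
    return _quantile_unchecked(
        a, q, axis, out, overwrite_input, method, keepdims, weights)
    return _ureduce(a,
                    func=_quantile_ureduce_func,
    ...<5 lines>...
                    overwrite_input=overwrite_input,
                    method=method)
    r = func(a, **kwargs)
    result = _quantile(arr,
                       quantiles=q,
    ...<2 lines>...
                       out=out,
                       weights=wgt)
    slices_having_nans = np.isnan(arr[-1, ...])
                                  ~~~^^^^^^^^^
IndexError: index -1 is out of bounds for axis 0 with size 0
```

View pics/crop3.png

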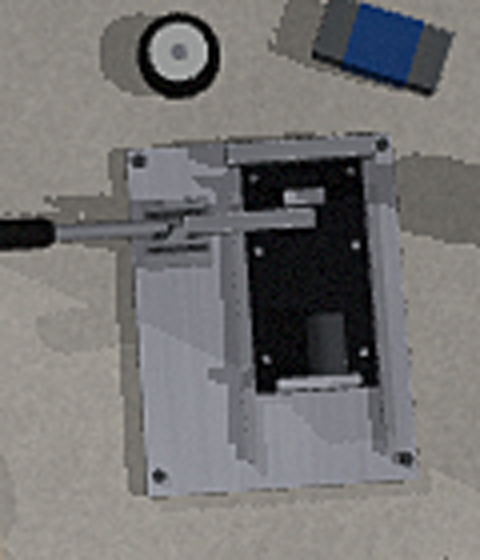

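The lever lies level toward +y. The grip's top is at 72 mm (about 74 mm expected when locked), the holding arm is level over the plate, and the nose is at the stop bar. The wheel and battery look unmoved.

```bash
python3 -c "
from h import *
f=grab_frame('top')
for a in((164,219),(383,183),(269,148),(320,146)): print(world(f,a)[0].round(3))
print(jx()); ctrl.close_job()"
```

```text
[0.545 0.352 0.121]
[ 0.633 -0.234  0.172]
[0.763 0.069 0.031]
[ 0.769 -0.083  0.028]
(array([-0.42260091,  0.61220227,  0.23154425]), array([ 0.37725665,  0.18411334, -0.13247887]), 19.7917)
the job is handed in; nothing more can be done
```

The chassis is against the stop, the clamp is locked on it, and I handed the job in at about 20 s of the 51 s allowed; no verdict is given.

- **Chassis:** I pushed the black chassis by its tail with closed fingertips. It stopped dead at jig x -0.0966 for the tool, where -0.096 was expected. The push force there rose to 23 N against about 3 N of sliding friction. The last picture shows its nose at the stop bar, flat between the rails.
- **Clamp:** I pushed the lever grip over in an arc with a peak force of about 8 N. The force vanished past the dead point as it snapped. The grip's top then measured 72 mm, with about 74 mm expected when locked, and the arm lies level with its pad on the plate.
- **Pad force:** I could not measure the pad's force on the chassis directly.
- **Other objects:** The points measured on the paper roll, bottle, wheel and battery read the same as at the start to within about 2 mm in plan. The arm is clear of everything.
- **Script error:** One check script stopped with an error on an empty height bin after the lever readings were taken. I repeated its remaining checks before handing in.

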